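# Charge the cap feeder and hold its shutter at the notch

## Task

Lift the steel bar of the yellow tray to tip all five blue caps into the feeder's hopper, and lower the tray level again. Then slide the red shutter knob along its rail until you feel the ball click into the notch of the green index block, without running past it, and finish still holding the knob there: the shutter is sprung and must stay held at the notch when your program ends. Leave the other things on the bench where they are.

Things in the scene. Friction and masses are not known exactly. Their poses are not given: they have to be found in the camera images.
- feeder: Fixed white cap feeder: casing 160 x 160 x 50 mm under a grey open-topped hopper (walls up to 135 mm above the bench, on the tray's side 102 mm). Origin: on the bench under the hopper's middle. Yellow tray on its -y side; the shutter rail with the red knob runs parallel to its x axis along its +y side; z up. Place and yaw (within 20 degrees) vary.
- hopper_in (a point): Centre of the hopper's floor, 50 mm above the bench; the inside is 142 x 142 mm with axes as the feeder's.
- tray (a joint): Tilt of the yellow tip-up tray, rad: 0 level (start), grows as its end with the steel bar is lifted, stop at 1.35. Caps slide out by about 0.9; 1.1 to 1.2 empties it surely. Mass 0.2 to 0.35 kg; let go with the fingers clear, it sinks back to 0 by itself in about a second. Inside 124 x 124 mm, walls 26 mm high, open towards the hopper.
- tray_hinge (a point): Middle of the tray's hinge line, at the hopper's rim, 106 mm above the bench. The hinge line runs along the feeder's x axis.
- tray_bar (a point): Middle of the steel lifting bar: round, 10 mm thick, 110 mm long, along the feeder's x, on two arms 98 mm apart (clear), 61 mm clear of the tray's end wall. Tray level: 196 mm from the hinge line towards the feeder's -y, 128 mm above the bench. It swings round the hinge, up and towards +y. Pinched across from above it turns between the fingers: the hand need not tilt.
- shutter: Outlet shutter: aluminium carriage 30 x 30 x 14 mm on the rail with an upright red knob. Origin: centre of the carriage's underside, 58 mm above the bench. Slides along the feeder's x axis from its closed stop (start) towards +x, 110 mm in all. A return spring pulls it back with 5.5 N at the stop, 7 to 8 N far out: let go, it springs shut, out of the notch too.
- knob (a point): Grip point of the red knob, 42 mm above the carriage's underside (100 mm above the bench). The knob is 12 mm thick along the rail and 28 mm across it, and stands from 72 to 122 mm above the bench, free all round.
- notch (a point): White line on top of the green index block (32 x 18 mm, top 72 mm above the bench), clamped at a different place beside the rail each time, 31 mm to the +y side of the knob's path. The notch is here, between two brass bumps 11 mm apart. The shutter is in it when knob and line have the same x in the feeder's frame.
- ball: Sprung steel ball, 10 mm, on the carriage's +y side (origin: its centre), which clicks into the notch. Pushing the shutter in, resistance rises by about 3 N from 11 mm before the notch, drops 1 to 2 N below the former value past the first bump (about 5 mm before), then rises sharply, by 3 to 6 N, at the middle of the notch where the ball meets the second bump.
- cap0: A blue screw cap for sample tubes, a disc 35 mm across and 14 mm thick, 12 g. Origin: centre of its underside. Starts flat in the yellow tray.
- cap1: A blue screw cap for sample tubes, a disc 35 mm across and 14 mm thick, 12 g. Origin: centre of its underside. Starts flat in the yellow tray.
- cap2: A blue screw cap for sample tubes, a disc 35 mm across and 14 mm thick, 12 g. Origin: centre of its underside. Starts flat in the yellow tray.
- cap3: A blue screw cap for sample tubes, a disc 35 mm across and 14 mm thick, 12 g. Origin: centre of its underside. Starts flat in the yellow tray.
- cap4: A blue screw cap for sample tubes, a disc 35 mm across and 14 mm thick, 12 g. Origin: centre of its underside. Starts flat in the yellow tray.
- beaker: Bystander: clear beaker, 56 mm across, 70 mm high, near the feeder's robot side. Origin under its centre, as for the other bystanders.
- reagent: Bystander: small jar with red cap, 48 mm across, 80 mm high, just beyond the feeder.
- wash_bottle: Bystander: white wash bottle with orange nozzle, 68 mm across, about 175 mm high.
- tube_rack: Bystander: green rack 120 x 220 mm with ten blue-capped tubes, 114 mm high.
- tip_box: Bystander: blue tip box with a clear lid, 120 x 85 x 85 mm.
- waste_pot: Bystander: red open pot, 110 mm across, 130 mm high.
- marker: Bystander: black and blue marker pen, 120 mm long, lying on the pink notebook (12 mm thick).
There are look-alikes about, which are no part of the job. Leave any pink look-alike of the cap0 alone. Leave any brown look-alike of the cap3 alone.

How it is judged:
On the way, in this order (a step that is already met when the one before it is completed fails the run):
1. the tray is tipped up (value of joint tray above 0.35 rad).
2. all five caps are in the hopper (x of cap0 in the frame of hopper_in between -0.073 and 0.073 m and y of cap0 in the frame of hopper_in between -0.073 and 0.073 m and z of cap0 in the frame of hopper_in between -0.01 and 0.05 m and x of cap1 in the frame of hopper_in between -0.073 and 0.073 m and y of cap1 in the frame of hopper_in between -0.073 and 0.073 m and z of cap1 in the frame of hopper_in between -0.01 and 0.05 m and x of cap2 in the frame of hopper_in between -0.073 and 0.073 m and y of cap2 in the frame of hopper_in between -0.073 and 0.073 m and z of cap2 in the frame of hopper_in between -0.01 and 0.05 m and x of cap3 in the frame of hopper_in between -0.073 and 0.073 m and y of cap3 in the frame of hopper_in between -0.073 and 0.073 m and z of cap3 in the frame of hopper_in between -0.01 and 0.05 m and x of cap4 in the frame of hopper_in between -0.073 and 0.073 m and y of cap4 in the frame of hopper_in between -0.073 and 0.073 m and z of cap4 in the frame of hopper_in between -0.01 and 0.05 m), for 0.2 s.
3. with the tray lowered, the fingers hold the shutter at the notch (x of knob in the frame of notch between -0.0025 and 0.0025 m and contact force between the fingers and shutter above 1 N and linear speed of shutter below 0.01 m/s and value of joint tray below 0.15 rad), for 0.3 s.
At the end, for the whole second after the job is handed in: All five caps lie in the hopper (their origins within 73 mm of its middle along either axis, less than 50 mm above its floor), the tray is down again (under 0.15 rad), and the fingers still hold the shutter (contact over 1 N) at rest (under 10 mm/s) within 2.5 mm of the notch along the rail (all of step 2 and all of step 3); the arm keeps its last pose, push and grip.
It fails at once if the shutter runs more than 8 mm past the notch (x of knob in the frame of notch above 0.008 m).
It fails at once if a bystander is shoved by more than 30 mm or tipped over (distance of any of beaker, reagent, wash_bottle, tube_rack, tip_box, waste_pot, marker from where it was at the start of the episode above 0.03 m or angle between any of beaker, reagent, wash_bottle, tube_rack, tip_box, waste_pot, marker's own z axis and vertical above 0.5 rad).
It also fails if it takes over 64 s, if anything falls off the work surface, if the arm or the gripper's body presses on something with over 40 N, if the wrist force passes 120 N, or if a joint passes its speed limit or range.

## Robot

A 7-joint arm with a two-finger parallel gripper is mounted at the origin on the work surface. World frame = base frame: x ahead of the robot, y to its left, z up, the work surface at z = 0. Lengths are in m, angles in rad, forces in N, time in s.
With the tool pointing down it reaches from about 0.425 to 0.875 m from the base axis. Payload 8.4 kg.
Tool frame: the origin (TCP) lies on the centre line of the jaws, within the pads' length; the fingertips stand 22 mm ahead of it and the grasp point (between the pads) lies 3 mm ahead of it; z points along the fingers, y is the direction in which the jaws open and shut (so a half turn about z gives the same grasp; the last joint's range is limited). The gripper opens to 87 mm and grips with 3 to 60 N. Pads are 19 mm wide; open, the fingers measure 117 mm over their backs; the gripper's body (75 mm by 190 mm) begins 51 mm behind the grasp point.
Start: joints at [-1.39, 0.333, 0.04, 1.465, -0.013, 1.343, -0.059], TCP at [0.18, 0.625, 0.214] pointing down, gripper open.
Joint ranges: [-2.58, 2.58], [-0.38, 2.09], [-1.3, 1.39], [0.25, 2.4], [-1.5, 4.64], [0.08, 2.09], [-2.65, 2.65]. Speed limits (rad/s): [2.22, 2.22, 2.79, 2.79, 3.14, 3.14, 3.14].

## Interface

Orientations are given as a unit quaternion [x, y, z, w].
In Python, from station import * gives the robot as it stands. The module is installed in compiled form; this text tells all that it offers.
- The arm moves only by the tool move_arm, never from a script. Its argument "motion" is a list of rows, each an object with "slide": the shift along the world's x, y, z in mm, a list of three; "turn": the turn, a rotation vector about the world's x, y, z in rad, a list of three. A call has 1 to 12 rows; each row is the pose to reach, as a shift and turn from the pose commanded when the call began; what a row does not reach only later rows make up. A row lasts 1/12 s, in which the tool goes at most 41.7 mm and 7.16 degrees, less where a joint would pass 70% of its speed; a pose out of reach is approached as far as the arm can. A call with a gripper value outside its range is refused whole. "gripper" is the finger opening in mm, from 0 to 87, set as the call begins (left out, the last holds). The fingers move at their own pace and stop on an object; "newtons" is the grip in N (left out, the last holds). Time passes only in rows, so rows that repeat a pose let the fingers close. It gives the time, the measured TCP pose, the force and the opening at its end, in the units of the state.
- sense(): the state, without advancing time (a new reading comes with each control period).
- capture(name): name is "side" or "top"; returns (picture, depth): 420x560x3 uint8, blue, green, red; 420x560 float32, m along the optical axis (not along the pixel's ray), 0 where there is no reading.
- camera_info(name): a dict with "fx", "fy", "cx", "cy" (pixels), "extrinsics" (4x4, takes a point from camera to world coordinates). Camera axes: x right, y up, looking along -z (the intrinsics and any distortion apply to the point x, -y, -z); pixel columns grow to the right and rows downward; lengths in m; the calibration is good to about 2 mm. A picture is of the moment at which its call begins. camera_info takes no time and is no camera call.
- sign_off(): hands the job in, once; it reports no verdict.
The state is a dict: "clock": time; "joints": joint angles; "joint_velocities": joint speeds; "effort": joint torques, N m; "position": TCP position; "ee_rot": TCP orientation; "force": force on the tool from outside, world axes, zero at the start; "ft_torque": the same for the moment, N m; "opening": finger opening in m.
Only numpy, scipy, OpenCV 4.12 (cv2) and the standard library are available. Lean on these libraries where they do the work, as an engineer would, in place of code of your own. Each camera call takes 0.05 s, during which the arm holds its last target. There are 200 camera calls.

## Working session

There is one attempt and no reset: what is moved stays moved. The work goes in short steps, Python scripts to look and compute and a tool call to move; the robot and the scene stay as the last step left them, time stands still between calls to the robot, and variables do not carry over. Pictures are saved under pics/ and viewed, about 8 in all and at most 12, crops included, and the job is handed in when it is done.

Besides the shell and the picture viewer there is one more tool, called after "Request:" by a JSON object that holds its "op" and its "data". move_arm: Moves the arm, as the interface text tells. Its arguments: {"type":"object","properties":{"motion":{"type":"array"},"gripper":{"type":"number"},"newtons":{"type":"number"}},"required":["motion"]}

```bash
mkdir -p pics
cat > h.py <<'E'
from station import *
import numpy as np, cv2
def pts(name,img=None):
    im,d=capture(name); return im,d
def world(name,d):
    c=camera_info(name); E=np.array(c["extrinsics"])
    v,u=np.mgrid[:420,:560]
    P=np.stack([(u-c["cx"])/c["fx"]*d,-(v-c["cy"])/c["fy"]*d,-d],-1)
    return P@E[:3,:3].T+E[:3,3]
def ray(name,u,v,z):
    c=camera_info(name);E=np.array(c["extrinsics"])
    r=E[:3,:3]@np.array([(u-c["cx"])/c["fx"],-(v-c["cy"])/c["fy"],-1]);o=E[:3,3]
    return o+r*(z-o[2])/r[2]
E
python3 - <<'E'
from h import *
s=sense();print({k:np.round(s[k],3) for k in("clock","position","ee_rot","force","opening")})
for n in("top","side"):
    im,d=capture(n);cv2.imwrite(f"pics/{n}0.png",im);np.save(f"{n}0.npy",d)
    c=camera_info(n);print(n,c)
E
```

```text
{'clock': np.float64(0.0), 'position': array([0.179, 0.624, 0.213]), 'ee_rot': array([ 0.139,  0.99 , -0.001, -0.   ]), 'force': array([-0.938,  0.177,  0.276]), 'opening': np.float64(0.087)}
top {'fx': 533.636899727477, 'fy': 533.636899727477, 'cx': 280.54688015359835, 'cy': 205.12307955345037, 'extrinsics': array([[ 5.37441672e-02,  9.76679114e-01, -2.07868884e-01,
         2.31067097e-01],
       [-9.98554554e-01,  5.24403406e-02, -1.17819339e-02,
        -1.16729831e-02],
       [-6.06453737e-04,  2.08201631e-01,  9.78085739e-01,
         1.59799838e+00],
       [ 0.00000000e+00,  0.00000000e+00,  0.00000000e+00,
         1.00000000e+00]])}
side {'fx': 386.179966258285, 'fy': 386.179966258285, 'cx': 279.95111026799054, 'cy': 213.08589633196144, 'extrinsics': array([[ 0.82063161,  0.27988732, -0.49822369,  0.06085472],
       [-0.57125124,  0.42520887, -0.7020466 , -0.68032839],
       [ 0.01535519,  0.86073254,  0.50882582,  0.61354903],
       [ 0.        ,  0.        ,  0.        ,  1.        ]])}
```

View pics/top0.png

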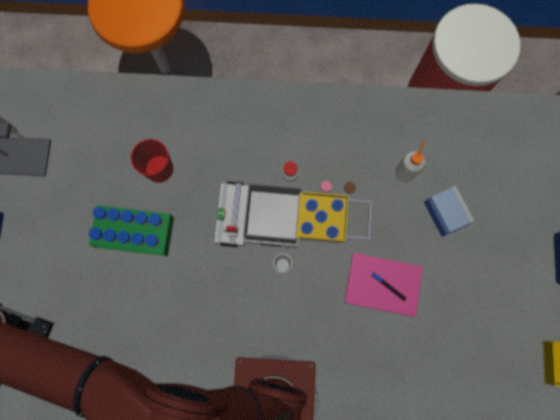

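View pics/side0.png

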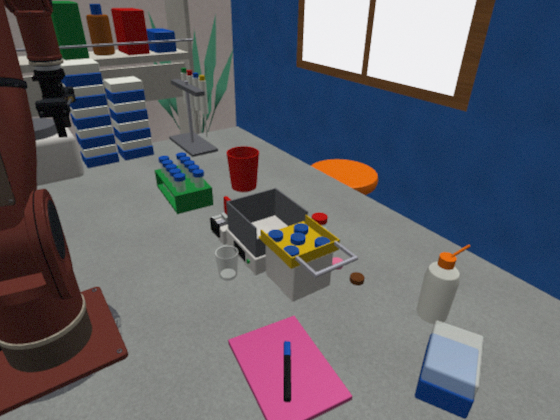

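The top view shows the hopper at (272,215), the tray at (322,217), the bar near (371,219), the red knob at (231,229) and the green block at (221,214). The side view agrees. Next I'll measure these.

Run:
```python
from h import *
im=cv2.imread("pics/top0.png");d=np.load("top0.npy");W=world("top",d)
hsv=cv2.cvtColor(im,cv2.COLOR_BGR2HSV)
def comp(n,lo,hi,box,zp):
    m=cv2.inRange(hsv,lo,hi);k=np.zeros_like(m);x0,y0,x1,y1=box;k[y0:y1,x0:x1]=m[y0:y1,x0:x1]
    v,u=np.nonzero(k);
    r=cv2.minAreaRect(np.stack([u,v],1).astype(np.float32))
    print(n,len(u),u.mean().round(1),v.mean().round(1),r,"ray",ray("top",*r[0],zp).round(4),"depth",np.median(W[v,u],0).round(4))
    c=cv2.boxPoints(r);print("  box world",[ray("top",*p,zp)[:2].round(4).tolist() for p in c])
comp("yellow",(20,120,80),(35,255,255),(290,180,355,250),.126)
comp("knob",(0,120,60),(8,255,255),(215,218,245,240),.122)
comp("green",(45,80,40),(80,255,255),(210,200,230,230),.072)
# bar pixels: height
m=(W[...,2]>.11)&(W[...,2]<.15); m[:,:360]=0;m[:190]=0;m[250:]=0;m[:,380:]=0
v,u=np.nonzero(m);print("bar",len(u)); 
if len(u): print(u.min(),u.max(),v.min(),v.max(),W[v,u].mean(0))
g=cv2.resize(im[175:255,205:385],None,fx=4.4,fy=4.4,interpolation=cv2.INTER_CUBIC);cv2.imwrite("pics/crop0.png",g)
```

```text
yellow 1525 322.4 216.4 ((322.2931213378906, 216.48275756835938), (48.99683380126953, 46.422428131103516), 4.763641834259033) ray [ 0.5176 -0.1127  0.126 ] depth [ 0.52   -0.1145  0.109 ]
  box world [[0.454, -0.0417], [0.5868, -0.0463], [0.5824, -0.1849], [0.4498, -0.1778]]
knob 35 230.8 228.3 ((231.0, 228.0), (4.0, 8.0), 90.0) ray [0.4719 0.1412 0.122 ] depth [0.4713 0.1415 0.1212]
  box world [[0.4769, 0.1529], [0.4781, 0.1305], [0.4668, 0.1296], [0.4656, 0.152]]
green 44 220.0 213.6 ((219.5846405029297, 213.1769561767578), (10.170848846435547, 5.82963228225708), 82.87498474121094) ray [0.5219 0.1828 0.072 ] depth [0.517  0.1817 0.0718]
  box world [[0.5352, 0.1942], [0.5383, 0.1775], [0.5086, 0.1715], [0.5056, 0.1882]]
bar 187
360 372 200 240 [ 0.51490414 -0.24067308  0.13191639]
```

View pics/crop0.png

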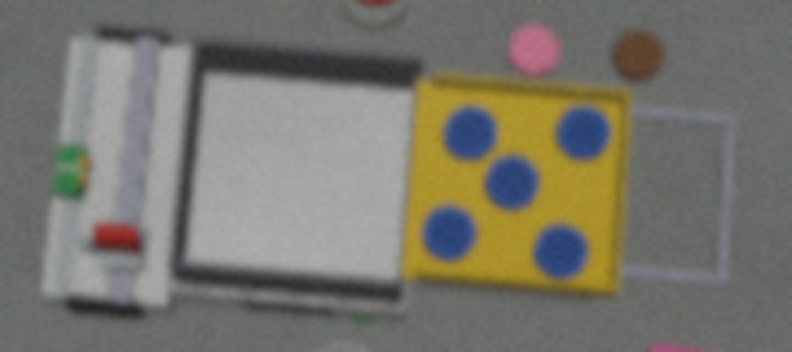

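The crop shows the bar from (733,117) to (724,277), the rail from (148,40) to (118,298), the knob at (116,237), and the green block with its white line near (70,170). In the frame, x runs up the picture.

Run:
```python
from h import *
c=lambda x,y,z:ray("top",205+(x+.5)/4.4-.5,175+(y+.5)/4.4-.5,z)
def line(n,a,b,z):
    p,q=c(*a,z),c(*b,z);dd=p-q;print(n,p.round(4),q.round(4),"mid",((p+q)/2).round(4),"len",np.linalg.norm(dd).round(4),"yaw deg",np.degrees(np.arctan2(dd[1],dd[0])).round(2))
line("bar",(733,117),(724,277),.13)
line("rail",(148,40),(118,298),.058)
line("wallL",(197,45),(178,275),.135)
line("trayEnd",(630,92),(616,292),.126)
line("trayHinge",(418,78),(404,277),.126)
line("ty+ ",(418,78),(630,92),.126)
line("ty- ",(404,277),(616,292),.126)
print("notch",c(70,170,.072),"knobtop",c(116,228,.122),c(116,237,.122))
# bar by depth, fit
W=world("top",np.load("top0.npy"));m=(W[...,2]>.118)&(W[...,2]<.14);m[:,:366]=0;m[:195]=0;m[245:]=0;m[:,378:]=0
P=W[m];vx,vy,x0,y0=cv2.fitLine(P[:,:2].astype(np.float32),cv2.DIST_HUBER,0,.01,.01).ravel()
print("depth bar",len(P),np.degrees(np.arctan2(vy,vx)),P.mean(0),P.min(0),P.max(0))
# side view
im=cv2.imread("pics/side0.png");hsv=cv2.cvtColor(im,cv2.COLOR_BGR2HSV);WS=world("side",np.load("side0.npy"))
q=WS[(WS[...,2]>.12)&(WS[...,2]<.14)&(WS[...,1]<-.215)&(WS[...,1]>-.27)&(WS[...,0]>.4)&(WS[...,0]<.62)]
print("side bar",len(q),q.mean(0),q.min(0),q.max(0))
from scipy.spatial.transform import Rotation as R
print(R.from_quat(sense()["ee_rot"]).as_matrix().round(3))
```

```text
bar [ 0.568  -0.2484  0.13  ] [ 0.4643 -0.2446  0.13  ] mid [ 0.5161 -0.2465  0.13  ] len 0.1038 yaw deg -2.08
rail [0.6167 0.1361 0.058 ] [0.4402 0.1435 0.058 ] mid [0.5285 0.1398 0.058 ] len 0.1766 yaw deg -2.42
wallL [0.5958 0.097  0.135 ] [0.4463 0.0991 0.135 ] mid [0.5211 0.0981 0.135 ] len 0.1495 yaw deg -0.81
trayEnd [ 0.5819 -0.1825  0.126 ] [ 0.4517 -0.1773  0.126 ] mid [ 0.5168 -0.1799  0.126 ] len 0.1303 yaw deg -2.31
trayHinge [ 0.5838 -0.0459  0.126 ] [ 0.4541 -0.0431  0.126 ] mid [ 0.5189 -0.0445  0.126 ] len 0.1298 yaw deg -1.26
ty+  [ 0.5838 -0.0459  0.126 ] [ 0.5819 -0.1825  0.126 ] mid [ 0.5828 -0.1142  0.126 ] len 0.1366 yaw deg 89.19
ty-  [ 0.4541 -0.0431  0.126 ] [ 0.4517 -0.1773  0.126 ] mid [ 0.4529 -0.1102  0.126 ] len 0.1342 yaw deg 88.99
notch [0.52182136 0.18009309 0.072     ] knobtop [0.47629786 0.14162751 0.122     ] [0.47050199 0.14120303 0.122     ]
depth bar 151 -0.9617618 [ 0.51572877 -0.24397694  0.13179318] [ 0.45866505 -0.25130448  0.12118518] [ 0.56917336 -0.23334212  0.13995372]
side bar 324 [ 0.50934277 -0.23939875  0.12776319] [ 0.45619332 -0.24908604  0.12024751] [ 0.56754028 -0.21505312  0.13145843]
[[-0.961  0.276 -0.   ]
 [ 0.276  0.961 -0.001]
 [-0.    -0.001 -1.   ]]
```

Request:
{"op": "move_arm", "data": {"motion": [{"slide":[20,-25,4],"turn":[0,0,0.03]},{"slide":[45,-57,8],"turn":[0,0,0.06]},{"slide":[70,-89,12],"turn":[0,0,0.09]},{"slide":[95,-121,16],"turn":[0,0,0.12]},{"slide":[120,-153,20],"turn":[0,0,0.15]},{"slide":[145,-185,24],"turn":[0,0,0.18]},{"slide":[170,-217,28],"turn":[0,0,0.21]},{"slide":[195,-249,32],"turn":[0,0,0.24]},{"slide":[220,-281,36],"turn":[0,0,0.251]},{"slide":[245,-313,40],"turn":[0,0,0.251]},{"slide":[270,-345,40],"turn":[0,0,0.251]},{"slide":[300,-374,40],"turn":[0,0,0.251]}], "gripper": 45}}

```text
clock: 1.1
position: [0.4799, 0.2486, 0.2546]
ee_rot: [0.014, 1.0, 0.0, 0.0]
force: [0.6, 1.6, -0.1]
opening: 0.0452
```

Request:
{"op": "move_arm", "data": {"motion": [{"slide":[4,-40,0],"turn":[0,0,0]},{"slide":[8,-80,0],"turn":[0,0,0]},{"slide":[12,-120,0],"turn":[0,0,0]},{"slide":[16,-160,0],"turn":[0,0,0]},{"slide":[20,-200,0],"turn":[0,0,0]},{"slide":[24,-240,0],"turn":[0,0,0]},{"slide":[28,-280,0],"turn":[0,0,0]},{"slide":[31,-320,0],"turn":[0,0,0]},{"slide":[34,-360,0],"turn":[0,0,0]},{"slide":[36,-400,0],"turn":[0,0,0]},{"slide":[37,-440,0],"turn":[0,0,0]},{"slide":[37,-475,0],"turn":[0,0,0]}]}}

```text
clock: 2.1
position: [0.5159, -0.2269, 0.2543]
ee_rot: [0.015, 1.0, -0.0, 0.0]
force: [0.8, -0.8, 0.8]
opening: 0.045
```

Request:
{"op": "move_arm", "data": {"motion": [{"slide":[0,-19,-15],"turn":[0,0,0]},{"slide":[0,-19,-40],"turn":[0,0,0]},{"slide":[0,-19,-65],"turn":[0,0,0]},{"slide":[0,-19,-78],"turn":[0,0,0]},{"slide":[0,-19,-78],"turn":[0,0,0]}]}}

```text
clock: 2.52
position: [0.5148, -0.2423, 0.1733]
ee_rot: [0.014, 1.0, 0.001, -0.002]
force: [-0.8, 0.1, -0.6]
opening: 0.0452
```

Run:
```python
from h import *
a,_=capture("side");b,_=capture("top")
g=np.hstack([cv2.resize(a[190:310,200:380],None,fx=2.6,fy=2.6),cv2.resize(b[175:255,320:440],None,fx=2.6,fy=3.9)])
print(g.shape);cv2.imwrite("pics/pre.png",g)
```

```text
(312, 780, 3)
```

View pics/pre.png

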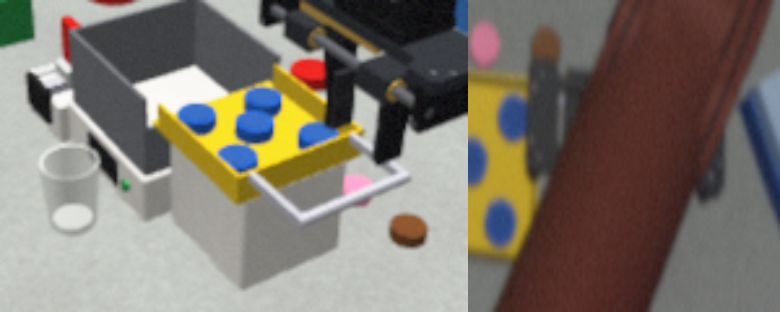

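The fingers sit over the bar, with the tips at crop (340,125) and (388,160). I'll check this by projection.

Run:
```python
from h import *
s=sense();p=np.array(s["position"]);print(p)
c=camera_info("side");E=np.linalg.inv(np.array(c["extrinsics"]))
def pr(q):
    q=E[:3,:3]@q+E[:3,3];u=c["cx"]+c["fx"]*q[0]/-q[2];v=c["cy"]-c["fy"]*q[1]/-q[2];return ((np.array([u,v])-[200,190])*2.6).round(1)
for dy in(-.0225,-.0375,.0225,.0375):print("tip",dy,pr(p+[0,dy,-.022]))
print("bar",pr(np.array([.516,-.246,.128])),pr(np.array([.571,-.2475,.128])),pr(np.array([.461,-.2445,.128])))
for z in(.128,):
  for u,v in((302,220),(408,178)):print(ray("side",200+u/2.6,190+v/2.6,z))
```

```text
[ 0.51656429 -0.24305376  0.17667853]
tip -0.0225 [381.5 181.6]
tip -0.0375 [395.6 192. ]
tip 0.0225 [341.5 152.2]
tip 0.0375 [328.9 142.9]
bar [359.9 196.5] [412.3 173.6] [303.9 221. ]
[ 0.46054883 -0.24282705  0.128     ]
[ 0.56400666 -0.24972246  0.128     ]
```

Request:
{"op": "move_arm", "data": {"motion": [{"slide":[0,0,-15],"turn":[0,0,0]},{"slide":[0,0,-30],"turn":[0,0,0]},{"slide":[0,0,-40],"turn":[0,0,0]},{"slide":[0,0,-45],"turn":[0,0,0]},{"slide":[0,0,-45],"turn":[0,0,0]}]}}

```text
clock: 3.03
position: [0.5165, -0.243, 0.1311]
ee_rot: [0.014, 1.0, 0.0, -0.0]
force: [-0.5, 0.3, -0.4]
opening: 0.045
```

Run:
```python
from h import *
a,_=capture("side")
cv2.imwrite("pics/pre2.png",cv2.resize(a[190:310,200:380],None,fx=4,fy=4,interpolation=cv2.INTER_CUBIC)); s=sense();print(s["position"],s["force"])
```

```text
[ 0.51670529 -0.2432674   0.13177105] [ 0.81194139  0.02282089 -0.59685751]
```

View pics/pre2.png

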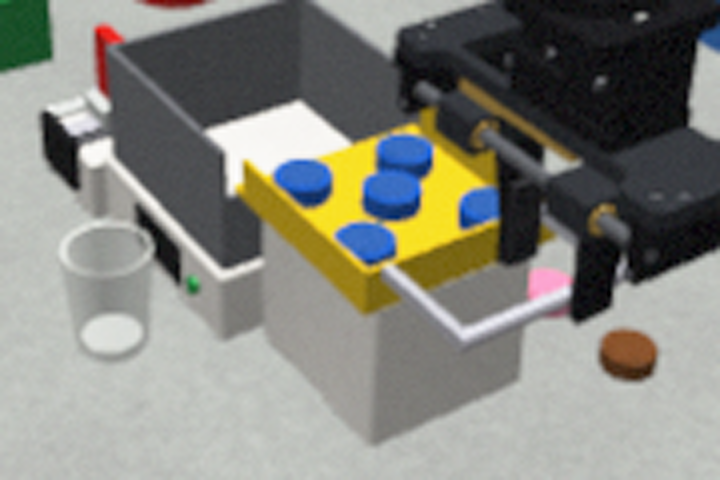

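The bar runs from (465,340) to the upper right and passes between the fingers, at (518,250) and (595,300). I'll close on it.

Request:
{"op": "move_arm", "data": {"motion": [{"slide":[0,-2,0],"turn":[0,0,0]},{"slide":[0,-2,0],"turn":[0,0,0]},{"slide":[0,-2,0],"turn":[0,0,0]},{"slide":[0,-2,0],"turn":[0,0,0]},{"slide":[0,-2,0],"turn":[0,0,0]},{"slide":[0,-2,0],"turn":[0,0,0]}], "gripper": 0, "newtons": 25}}

```text
clock: 3.58
position: [0.5165, -0.2453, 0.1314]
ee_rot: [0.014, 1.0, -0.0, 0.0]
force: [0.2, -0.6, -0.2]
opening: 0.0129
```

Run:
```python
import numpy as np
# bar path relative to start, feeder yaw -1.6deg
for t in np.arange(0,1.19,.06):
    y=-.196*np.cos(t)+.022*np.sin(t)+.196;z=.196*np.sin(t)+.022*np.cos(t)-.022
    print(round(t,2),(1000*np.array([.028*y,y,z])).round().astype(int).tolist())
```

```text
0.0 [0, 0, 0]
0.06 [0, 2, 12]
0.12 [0, 4, 23]
0.18 [0, 7, 35]
0.24 [0, 11, 46]
0.3 [0, 15, 57]
0.36 [1, 20, 68]
0.42 [1, 26, 78]
0.48 [1, 32, 88]
0.54 [1, 39, 98]
0.6 [1, 47, 107]
0.66 [2, 55, 116]
0.72 [2, 63, 124]
0.78 [2, 72, 131]
0.84 [2, 82, 139]
0.9 [3, 91, 145]
0.96 [3, 102, 151]
1.02 [3, 112, 157]
1.08 [3, 123, 161]
1.14 [4, 134, 165]
```

Request:
{"op": "move_arm", "data": {"motion": [{"slide":[0,0,0],"turn":[0,0,0]},{"slide":[0,0,0],"turn":[0,0,0]},{"slide":[0,2,12],"turn":[0,0,0]},{"slide":[0,4,23],"turn":[0,0,0]},{"slide":[0,7,35],"turn":[0,0,0]},{"slide":[0,11,46],"turn":[0,0,0]},{"slide":[0,15,57],"turn":[0,0,0]},{"slide":[1,20,68],"turn":[0,0,0]}]}}

```text
clock: 4.25
position: [0.5175, -0.225, 0.2009]
ee_rot: [0.015, 1.0, 0.0, 0.0]
force: [-0.1, -0.1, 0.8]
opening: 0.0004
```

The opening is 0.4 mm, so the bar was missed. I'll look again.

Run:
```python
from h import *
a,d=capture("side")
cv2.imwrite("pics/miss.png",cv2.resize(a[150:310,200:380],None,fx=4,fy=3.7,interpolation=cv2.INTER_CUBIC)); s=sense();print(s["position"],s["opening"],s["force"])
c=camera_info("side");E=np.linalg.inv(np.array(c["extrinsics"]))
def pr(q):
    q=E[:3,:3]@q+E[:3,3];u=c["cx"]+c["fx"]*q[0]/-q[2];v=c["cy"]-c["fy"]*q[1]/-q[2];return (np.array([u,v])-[200,150])*[4,3.7]
p=np.array(s["position"]);print("tcp",pr(p),"tip",pr(p-[0,0,.022]))
```

```text
[ 0.51896907 -0.2240825   0.20277751] 0.0002174449000055546 [1.9608853  0.24923349 1.42082039]
tcp [542.07262954 292.53742878] tip [538.15728952 326.87266913]
```

View pics/miss.png

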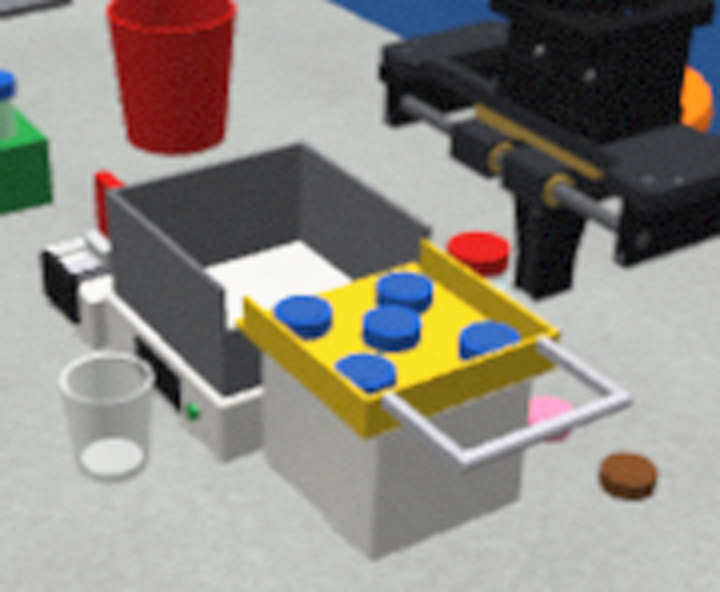

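The closed fingertips appear at (545,297), while projection puts them at (538,327). That's about 19 mm off, so I'll use depth to find which direction.

Run:
```python
from h import *
a,d=capture("side");W=world("side",d);p=np.array(sense()["position"]);print(p)
g=cv2.cvtColor(a,cv2.COLOR_BGR2GRAY)
m=(g<60)&(d>0);u0,u1=200+505//4,200+590//4
for v in range(150+190//4,150+310//4,2):
    r=np.zeros_like(m);r[v,u0:u1]=m[v,u0:u1]
    if r.sum():
        P=W[r];print(v,r.sum(),np.median(P,0).round(3),"xr",P[:,0].min().round(3),P[:,0].max().round(3),"yr",P[:,1].min().round(3),P[:,1].max().round(3))
```

```text
[ 0.51890885 -0.22438069  0.20152452]
197 15 [ 0.48  -0.25   0.294] xr 0.479 0.506 yr -0.256 -0.231
199 12 [ 0.479 -0.25   0.29 ] xr 0.478 0.507 yr -0.255 -0.235
201 7 [ 0.48  -0.248  0.289] xr 0.479 0.48 yr -0.254 -0.24
203 10 [ 0.482 -0.252  0.285] xr 0.478 0.507 yr -0.267 -0.212
205 16 [ 0.506 -0.24   0.268] xr 0.48 0.513 yr -0.276 -0.212
207 18 [ 0.509 -0.235  0.258] xr 0.506 0.527 yr -0.239 -0.213
209 16 [ 0.508 -0.236  0.254] xr 0.505 0.525 yr -0.239 -0.216
211 16 [ 0.509 -0.234  0.25 ] xr 0.507 0.527 yr -0.237 -0.216
213 15 [ 0.508 -0.234  0.246] xr 0.506 0.527 yr -0.237 -0.217
215 14 [ 0.508 -0.233  0.24 ] xr 0.506 0.526 yr -0.236 -0.216
217 14 [ 0.51  -0.232  0.234] xr 0.506 0.526 yr -0.234 -0.218
219 14 [ 0.511 -0.232  0.23 ] xr 0.506 0.673 yr -0.233 -0.031
221 14 [ 0.509 -0.231  0.226] xr 0.505 0.527 yr -0.233 -0.216
223 14 [ 0.51  -0.231  0.221] xr 0.507 0.525 yr -0.234 -0.217
225 14 [ 0.51  -0.231  0.216] xr 0.506 0.526 yr -0.233 -0.218
```

Run:
```python
from h import *
a,d=capture("side");W=world("side",d);p=np.array(sense()["position"]);print(p)
g=cv2.cvtColor(a,cv2.COLOR_BGR2GRAY)
for v in range(220,238):
    r=np.zeros(g.shape,bool);r[v,322:350]=(g[v,322:350]<75)&(W[v,322:350,2]>.12)
    if r.sum():
        P=W[r];print(v,r.sum(),np.median(P,0).round(3),P.min(0).round(3),P.max(0).round(3))
b,d=capture("top");W=world("top",d)
# fingertip bottom not visible from top; report finger-coloured near bar
```

```text
[ 0.51828993 -0.22466267  0.20029927]
220 14 [ 0.511 -0.232  0.228] [ 0.507 -0.233  0.223] [ 0.529 -0.217  0.232]
221 14 [ 0.511 -0.232  0.225] [ 0.507 -0.233  0.221] [ 0.529 -0.217  0.23 ]
222 14 [ 0.51  -0.231  0.223] [ 0.505 -0.234  0.219] [ 0.525 -0.217  0.227]
223 14 [ 0.51  -0.231  0.221] [ 0.506 -0.233  0.216] [ 0.527 -0.216  0.225]
224 14 [ 0.51  -0.231  0.218] [ 0.507 -0.233  0.215] [ 0.528 -0.217  0.223]
225 14 [ 0.51  -0.232  0.217] [ 0.506 -0.233  0.212] [ 0.526 -0.216  0.221]
226 14 [ 0.511 -0.231  0.214] [ 0.506 -0.233  0.209] [ 0.527 -0.216  0.219]
227 10 [ 0.51  -0.232  0.213] [ 0.506 -0.233  0.21 ] [ 0.521 -0.222  0.216]
228 6 [ 0.511 -0.231  0.212] [ 0.505 -0.233  0.208] [ 0.518 -0.229  0.214]
229 2 [ 0.508 -0.233  0.211] [ 0.506 -0.233  0.211] [ 0.509 -0.232  0.212]
```

The fingertips are about 9 mm above the reported TCP z, where the spec puts them 22 mm below it. That offset of about 31 mm is consistent with the miss. I'll correct by going 31 mm lower.

Request:
{"op": "move_arm", "data": {"motion": [{"slide":[0,-21,0],"turn":[0,0,0]},{"slide":[0,-21,0],"turn":[0,0,0]},{"slide":[0,-21,-20],"turn":[0,0,0]},{"slide":[0,-21,-40],"turn":[0,0,0]},{"slide":[0,-21,-60],"turn":[0,0,0]},{"slide":[0,-21,-75],"turn":[0,0,0]},{"slide":[0,-21,-88],"turn":[0,0,0]},{"slide":[0,-21,-97],"turn":[0,0,0]},{"slide":[0,-21,-100],"turn":[0,0,0]},{"slide":[0,-21,-100],"turn":[0,0,0]}], "gripper": 45}}

```text
clock: 5.28
position: [0.5171, -0.2462, 0.0987]
ee_rot: [0.015, 1.0, -0.0, -0.001]
force: [-1.0, -1.3, 0.1]
opening: 0.0447
```

Request:
{"op": "move_arm", "data": {"motion": [{"slide":[0,0,0],"turn":[0,0,0]},{"slide":[0,0,0],"turn":[0,0,0]},{"slide":[0,0,0],"turn":[0,0,0]},{"slide":[0,0,0],"turn":[0,0,0]},{"slide":[0,0,0],"turn":[0,0,0]},{"slide":[0,0,0],"turn":[0,0,0]},{"slide":[0,0,0],"turn":[0,0,0]},{"slide":[0,0,0],"turn":[0,0,0]},{"slide":[0,0,0],"turn":[0,0,0]}], "gripper": 0, "newtons": 25}}

```text
clock: 6.03
position: [0.5178, -0.2433, 0.0993]
ee_rot: [0.013, 1.0, 0.002, -0.0]
force: [-2.9, 9.8, 6.5]
opening: 0.009
```

Now it's gripped, with an opening of about 10 mm. I'll relax the y offset and lift.

Request:
{"op": "move_arm", "data": {"motion": [{"slide":[0,3,0],"turn":[0,0,0]},{"slide":[0,3,0],"turn":[0,0,0]},{"slide":[0,5,12],"turn":[0,0,0]},{"slide":[0,7,23],"turn":[0,0,0]},{"slide":[0,10,35],"turn":[0,0,0]},{"slide":[0,14,46],"turn":[0,0,0]}]}}

```text
clock: 6.53
position: [0.5181, -0.2323, 0.1466]
ee_rot: [0.015, 1.0, -0.0, 0.001]
force: [5.7, -0.5, -2.7]
opening: 0.009
```

Request:
{"op": "move_arm", "data": {"motion": [{"slide":[0,4,11],"turn":[0,0,0]},{"slide":[1,9,22],"turn":[0,0,0]},{"slide":[1,15,32],"turn":[0,0,0]},{"slide":[1,21,42],"turn":[0,0,0]},{"slide":[1,28,52],"turn":[0,0,0]},{"slide":[1,36,61],"turn":[0,0,0]},{"slide":[2,44,70],"turn":[0,0,0]},{"slide":[2,52,78],"turn":[0,0,0]}]}}

```text
clock: 7.2
position: [0.5199, -0.1813, 0.2251]
ee_rot: [0.015, 1.0, -0.001, 0.001]
force: [4.7, -3.8, 0.7]
opening: 0.009
```

Request:
{"op": "move_arm", "data": {"motion": [{"slide":[0,9,7],"turn":[0,0,0]},{"slide":[0,19,15],"turn":[0,0,0]},{"slide":[1,28,21],"turn":[0,0,0]},{"slide":[1,39,27],"turn":[0,0,0]},{"slide":[1,49,33],"turn":[0,0,0]},{"slide":[1,60,37],"turn":[0,0,0]},{"slide":[2,71,41],"turn":[0,0,0]},{"slide":[2,71,41],"turn":[0,0,0]},{"slide":[2,71,41],"turn":[0,0,0]},{"slide":[2,71,41],"turn":[0,0,0]},{"slide":[2,71,41],"turn":[0,0,0]},{"slide":[2,71,41],"turn":[0,0,0]}]}}

```text
clock: 8.2
position: [0.5223, -0.1107, 0.2667]
ee_rot: [0.015, 1.0, -0.001, 0.002]
force: [2.0, -4.6, 10.2]
opening: 0.009
```

Run:
```python
from h import *
a,d=capture("side");b,_=capture("top")
g=np.hstack([cv2.resize(a[110:310,190:370],None,fx=2.6,fy=2.6),cv2.resize(b[160:260,200:320],None,fx=2.6,fy=5.2)])
cv2.imwrite("pics/tip.png",g); s=sense();print(s["position"],s["opening"],s["force"])
```

```text
[ 0.52226598 -0.11074343  0.26661739] 0.009146063652172126 [ 1.91301875 -3.06571772 10.01699203]
```

View pics/tip.png

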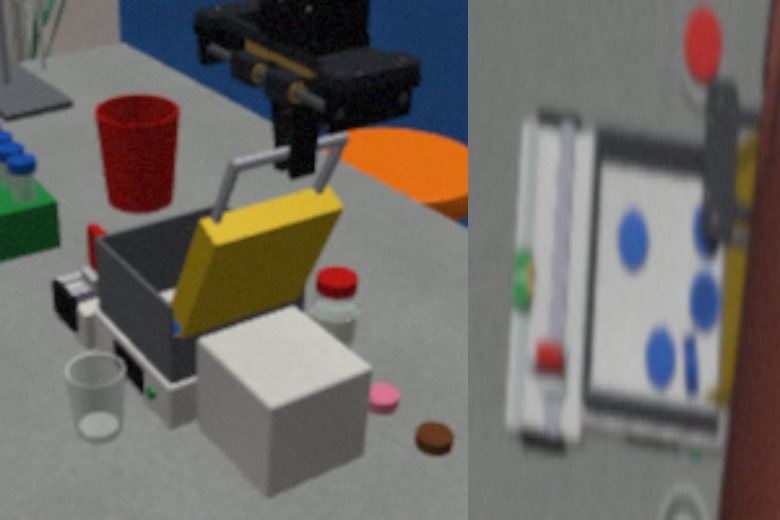

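All five caps are in the hopper in the top crop, at (632,238), (705,230), (705,300), (660,357) and (691,365), the last on edge. Now I'll lower the tray along the same path.

Request:
{"op": "move_arm", "data": {"motion": [{"slide":[0,-11,-4],"turn":[0,0,0]},{"slide":[-1,-22,-8],"turn":[0,0,0]},{"slide":[-1,-32,-14],"turn":[0,0,0]},{"slide":[-1,-43,-20],"turn":[0,0,0]},{"slide":[-2,-52,-26],"turn":[0,0,0]},{"slide":[-2,-62,-34],"turn":[0,0,0]},{"slide":[-2,-71,-41],"turn":[0,0,0]},{"slide":[-2,-79,-49],"turn":[0,0,0]},{"slide":[-3,-87,-58],"turn":[0,0,0]},{"slide":[-3,-95,-67],"turn":[0,0,0]},{"slide":[-3,-102,-77],"turn":[0,0,0]}]}}

```text
clock: 9.22
position: [0.5182, -0.2118, 0.1865]
ee_rot: [0.014, 1.0, 0.0, -0.0]
force: [1.4, -0.6, -0.4]
opening: 0.0092
```

Request:
{"op": "move_arm", "data": {"motion": [{"slide":[0,-6,-10],"turn":[0,0,0]},{"slide":[0,-11,-21],"turn":[0,0,0]},{"slide":[-1,-15,-32],"turn":[0,0,0]},{"slide":[-1,-19,-43],"turn":[0,0,0]},{"slide":[-1,-22,-55],"turn":[0,0,0]},{"slide":[-1,-24,-66],"turn":[0,0,0]},{"slide":[-1,-26,-75],"turn":[0,0,0]},{"slide":[-1,-27,-78],"turn":[0,0,0]},{"slide":[-1,-27,-78],"turn":[0,0,0]}]}}

```text
clock: 9.97
position: [0.5172, -0.2417, 0.1083]
ee_rot: [0.016, 1.0, -0.002, 0.0]
force: [2.7, -11.4, 0.5]
opening: 0.0088
```

Request:
{"op": "move_arm", "data": {"motion": [{"slide":[0,-3,-4],"turn":[0,0,0]},{"slide":[0,-3,-9],"turn":[0,0,0]},{"slide":[0,-3,-9],"turn":[0,0,0]},{"slide":[0,-3,-9],"turn":[0,0,0]}]}}

```text
clock: 10.3
position: [0.5171, -0.243, 0.0994]
ee_rot: [0.015, 1.0, -0.001, -0.0]
force: [1.3, -7.8, -0.9]
opening: 0.009
```

Request:
{"op": "move_arm", "data": {"motion": [{"slide":[0,0,0],"turn":[0,0,0]},{"slide":[0,0,0],"turn":[0,0,0]},{"slide":[0,0,0],"turn":[0,0,0]},{"slide":[0,0,0],"turn":[0,0,0]},{"slide":[0,0,20],"turn":[0,0,0]},{"slide":[0,0,45],"turn":[0,0,0]},{"slide":[0,0,75],"turn":[0,0,0]},{"slide":[0,0,100],"turn":[0,0,0]},{"slide":[0,0,110],"turn":[0,0,0]},{"slide":[0,0,110],"turn":[0,0,0]}], "gripper": 40}}

```text
clock: 11.13
position: [0.5187, -0.2414, 0.2125]
ee_rot: [0.014, 1.0, -0.0, 0.002]
force: [-0.2, -0.4, -0.0]
opening: 0.0398
```

Run:
```python
from h import *
s=sense();print(s["clock"],s["position"],s["joints"],s["opening"],s["force"])
a,d=capture("side");W=world("side",d)
h=cv2.cvtColor(a,cv2.COLOR_BGR2HSV);m=cv2.inRange(h,(20,120,60),(35,255,255))>0
q=W[m&(W[...,0]>.4)&(W[...,0]<.62)&(W[...,1]>-.22)&(W[...,1]<0)];print("yellow z",np.percentile(q[:,2],[2,50,98]),"y",np.percentile(q[:,1],[2,98]))
```

```text
11.1333 [ 0.51870166 -0.24137297  0.21245599] [-0.33629415  0.21057099  0.80876284  1.6975901  -0.15931092  1.29734371
  2.0467472 ] 0.03977110365865353 [-0.16291778 -0.38921797 -0.02486695]
yellow z [0.10330908 0.10616928 0.3073833 ] y [-0.19960803 -0.0434986 ]
```

The tray is level: the yellow rim is at about 106 mm. Next, over the knob with a quarter turn.

Request:
{"op": "move_arm", "data": {"motion": [{"slide":[-4,32,0],"turn":[0,0,-0.12]},{"slide":[-8,64,0],"turn":[0,0,-0.24]},{"slide":[-12,96,0],"turn":[0,0,-0.36]},{"slide":[-16,128,0],"turn":[0,0,-0.48]},{"slide":[-20,160,0],"turn":[0,0,-0.6]},{"slide":[-24,192,0],"turn":[0,0,-0.72]},{"slide":[-28,224,0],"turn":[0,0,-0.84]},{"slide":[-32,256,0],"turn":[0,0,-0.96]},{"slide":[-36,288,0],"turn":[0,0,-1.08]},{"slide":[-40,320,0],"turn":[0,0,-1.2]},{"slide":[-44,352,0],"turn":[0,0,-1.32]},{"slide":[-47,384,0],"turn":[0,0,-1.44]}]}}

```text
clock: 12.18
position: [0.4688, 0.144, 0.2084]
ee_rot: [0.623, 0.782, -0.001, -0.001]
force: [1.3, -0.3, 0.4]
opening: 0.0398
```

Request:
{"op": "move_arm", "data": {"motion": [{"slide":[0,0,-15],"turn":[0,0,-0.11]},{"slide":[0,0,-35],"turn":[0,0,-0.131]},{"slide":[0,0,-55],"turn":[0,0,-0.131]},{"slide":[0,0,-70],"turn":[0,0,-0.131]},{"slide":[0,0,-80],"turn":[0,0,-0.131]},{"slide":[0,0,-80],"turn":[0,0,-0.131]},{"slide":[0,0,-80],"turn":[0,0,-0.131]}]}}

```text
clock: 12.77
position: [0.4699, 0.1421, 0.1295]
ee_rot: [0.671, 0.741, -0.001, -0.0]
force: [0.2, 0.2, 0.1]
opening: 0.0399
```

Run:
```python
from h import *
a,d=capture("side");b,_=capture("top")
g=np.hstack([cv2.resize(a[130:290,160:310],None,fx=3,fy=3),cv2.resize(b[180:260,195:285],None,fx=3.8,fy=6)])
print(g.shape);cv2.imwrite("pics/knob.png",g); s=sense();print(s["position"],s["ee_rot"],s["opening"],s["force"])
c=camera_info("side");E=np.linalg.inv(np.array(c["extrinsics"]))
def pr(q):
    q=E[:3,:3]@q+E[:3,3];u=c["cx"]+c["fx"]*q[0]/-q[2];v=c["cy"]-c["fy"]*q[1]/-q[2];return ((np.array([u,v])-[160,130])*3).round()
print("knob top",pr(np.array([.4715,.1415,.122])))
p=np.array(s["position"]);print("tips",pr(p+[-.02,0,.009]),pr(p+[.02,0,.009]))
```

```text
(480, 792, 3)
[0.4708609  0.14252744 0.13078981] [6.71366578e-01 7.41125369e-01 3.13534453e-04 8.30893343e-05] 0.04028002089967894 [0.00488732 1.09334525 0.42801706]
knob top [203. 203.]
tips [180. 191.] [220. 179.]
```

View pics/knob.png

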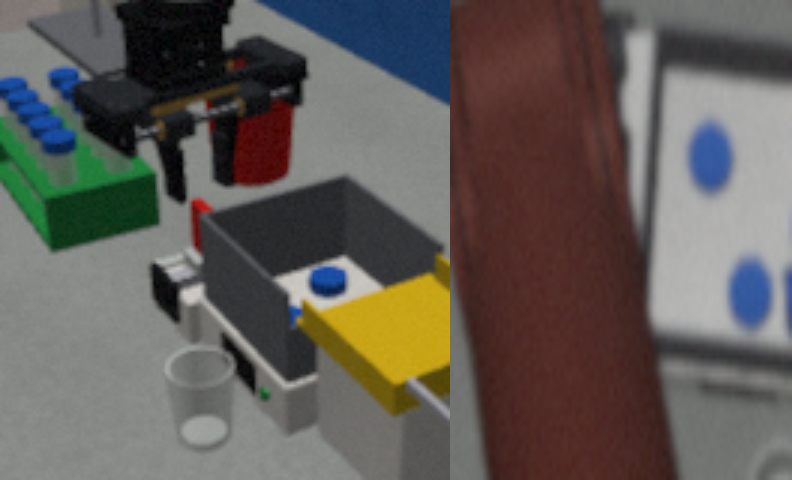

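The tips are at (177,195) and (223,183), straddling the red knob at (203,203). I'll finish the turn and descend.

Request:
{"op": "move_arm", "data": {"motion": [{"slide":[0,-1,0],"turn":[0,0,-0.08]},{"slide":[0,-1,-10],"turn":[0,0,-0.127]},{"slide":[0,-1,-25],"turn":[0,0,-0.127]},{"slide":[0,-1,-40],"turn":[0,0,-0.127]},{"slide":[0,-1,-50],"turn":[0,0,-0.127]},{"slide":[0,-1,-57],"turn":[0,0,-0.127]},{"slide":[0,-1,-57],"turn":[0,0,-0.127]}]}}

```text
clock: 13.45
position: [0.4701, 0.1412, 0.0725]
ee_rot: [0.717, 0.697, -0.001, -0.0]
force: [-0.0, 0.1, -0.8]
opening: 0.0399
```

Request:
{"op": "move_arm", "data": {"motion": [{"slide":[0,0,0],"turn":[0,0,0]},{"slide":[0,0,0],"turn":[0,0,0]},{"slide":[0,0,0],"turn":[0,0,0]},{"slide":[0,0,0],"turn":[0,0,0]},{"slide":[0,0,0],"turn":[0,0,0]},{"slide":[0,0,0],"turn":[0,0,0]},{"slide":[0,0,0],"turn":[0,0,0]},{"slide":[0,0,0],"turn":[0,0,0]}], "gripper": 0, "newtons": 40}}

```text
clock: 14.12
position: [0.4714, 0.1415, 0.0737]
ee_rot: [0.717, 0.697, 0.001, 0.0]
force: [4.7, 0.3, -1.1]
opening: 0.0119
```

Request:
{"op": "move_arm", "data": {"motion": [{"slide":[5,0,0],"turn":[0,0,0]},{"slide":[11,0,0],"turn":[0,0,0]},{"slide":[17,0,0],"turn":[0,0,0]},{"slide":[23,-1,0],"turn":[0,0,0]},{"slide":[28,-1,0],"turn":[0,0,0]},{"slide":[28,-1,0],"turn":[0,0,0]},{"slide":[28,-1,0],"turn":[0,0,0]}]}}

```text
clock: 14.7
position: [0.4977, 0.1406, 0.0736]
ee_rot: [0.717, 0.697, -0.001, -0.001]
force: [-5.3, -0.8, 10.4]
opening: 0.0117
```

```bash
cat > look.py <<'E'
from h import *
F=[];P=[]
for i in range(4):
    capture("top");s=sense();F.append(s["force"]);P.append(s["position"])
print("t",round(s["clock"],2),"F",np.mean(F,0).round(2),"P",np.mean(P,0).round(4),"op",s["opening"])
b,_=capture("side");cv2.imwrite("pics/s_now.png",b)
h=cv2.cvtColor(b,cv2.COLOR_BGR2HSV);m=cv2.inRange(h,(0,120,50),(8,255,255))|cv2.inRange(h,(174,120,50),(180,255,255))
m[:, :200]=0;m[:,300:]=0;m[:190]=0;m[260:]=0
v,u=np.nonzero(m);print("red",len(u), (u.mean(),v.mean()) if len(u) else "")
E
python3 look.py
```

```text
t 14.9 F [-6.2  -0.83 10.39] P [0.4975 0.1406 0.0736] op 0.012059532018583102
red 23 (np.float64(239.52173913043478), np.float64(194.34782608695653))
```

Baseline force is 6.2 N at x=0.4975. Now creeping forward and watching Fx.

Request:
{"op": "move_arm", "data": {"motion": [{"slide":[2,0,0],"turn":[0,0,0]},{"slide":[4,0,0],"turn":[0,0,0]},{"slide":[4,0,0],"turn":[0,0,0]},{"slide":[4,0,0],"turn":[0,0,0]}]}}

```text
clock: 15.28
position: [0.5015, 0.1404, 0.0736]
ee_rot: [0.717, 0.697, -0.001, -0.001]
force: [-6.1, -1.1, 10.9]
opening: 0.0117
```

Request:
{"op": "move_arm", "data": {"motion": [{"slide":[2,0,0],"turn":[0,0,0]},{"slide":[4,0,0],"turn":[0,0,0]},{"slide":[4,0,0],"turn":[0,0,0]},{"slide":[4,0,0],"turn":[0,0,0]}]}}

```text
clock: 15.62
position: [0.5055, 0.1403, 0.0737]
ee_rot: [0.717, 0.697, -0.001, -0.001]
force: [-5.7, -1.5, 10.8]
opening: 0.0118
```

Request:
{"op": "move_arm", "data": {"motion": [{"slide":[1,0,0],"turn":[0,0,0]},{"slide":[2,0,0],"turn":[0,0,0]},{"slide":[2,0,0],"turn":[0,0,0]},{"slide":[2,0,0],"turn":[0,0,0]}]}}

```text
clock: 15.95
position: [0.5075, 0.1402, 0.0736]
ee_rot: [0.717, 0.697, -0.001, -0.001]
force: [-6.2, -1.8, 10.9]
opening: 0.0122
```

Request:
{"op": "move_arm", "data": {"motion": [{"slide":[1,0,0],"turn":[0,0,0]},{"slide":[2,0,0],"turn":[0,0,0]},{"slide":[2,0,0],"turn":[0,0,0]},{"slide":[2,0,0],"turn":[0,0,0]}]}}

```text
clock: 16.28
position: [0.5092, 0.1402, 0.0736]
ee_rot: [0.717, 0.697, -0.001, -0.001]
force: [-7.3, -2.3, 13.1]
opening: 0.0117
```

```bash
python3 look.py
```

```text
t 16.48 F [-7.42 -1.72 12.23] P [0.5091 0.1402 0.0736] op 0.012029106031475514
red 19 (np.float64(241.6315789473684), np.float64(194.3684210526316))
```

The resistance starts rising at about x=0.5085, so I expect the notch near 0.519–0.520. Now 1 mm steps.

Request:
{"op": "move_arm", "data": {"motion": [{"slide":[1,0,0],"turn":[0,0,0]},{"slide":[2,0,0],"turn":[0,0,0]},{"slide":[2,0,0],"turn":[0,0,0]},{"slide":[2,0,0],"turn":[0,0,0]}]}}

```text
clock: 16.87
position: [0.511, 0.1401, 0.0736]
ee_rot: [0.717, 0.697, -0.001, -0.001]
force: [-8.6, -2.5, 13.1]
opening: 0.0119
```

Request:
{"op": "move_arm", "data": {"motion": [{"slide":[1,0,0],"turn":[0,0,0]},{"slide":[2,0,0],"turn":[0,0,0]},{"slide":[2,0,0],"turn":[0,0,0]},{"slide":[2,0,0],"turn":[0,0,0]}]}}

```text
clock: 17.2
position: [0.5133, 0.14, 0.0736]
ee_rot: [0.717, 0.697, -0.001, -0.001]
force: [-7.1, -2.4, 11.9]
opening: 0.0116
```

Request:
{"op": "move_arm", "data": {"motion": [{"slide":[1,0,0],"turn":[0,0,0]},{"slide":[1,0,0],"turn":[0,0,0]},{"slide":[1,0,0],"turn":[0,0,0]},{"slide":[1,0,0],"turn":[0,0,0]}]}}

```text
clock: 17.53
position: [0.5144, 0.14, 0.0736]
ee_rot: [0.717, 0.697, -0.001, -0.001]
force: [-6.4, -2.1, 10.6]
opening: 0.0117
```

Request:
{"op": "move_arm", "data": {"motion": [{"slide":[1,0,0],"turn":[0,0,0]},{"slide":[1,0,0],"turn":[0,0,0]},{"slide":[1,0,0],"turn":[0,0,0]},{"slide":[1,0,0],"turn":[0,0,0]}]}}

```text
clock: 17.87
position: [0.5156, 0.1399, 0.0736]
ee_rot: [0.717, 0.697, -0.001, -0.001]
force: [-5.5, -2.6, 10.5]
opening: 0.0116
```

```bash
python3 look.py
```

```text
t 18.07 F [-5.43 -2.51 10.83] P [0.5156 0.1399 0.0736] op 0.012251448804677741
red 19 (np.float64(242.31578947368422), np.float64(193.57894736842104))
```

Request:
{"op": "move_arm", "data": {"motion": [{"slide":[1,0,0],"turn":[0,0,0]},{"slide":[1,0,0],"turn":[0,0,0]},{"slide":[1,0,0],"turn":[0,0,0]},{"slide":[1,0,0],"turn":[0,0,0]}]}}

```text
clock: 18.45
position: [0.5167, 0.1399, 0.0736]
ee_rot: [0.717, 0.697, -0.001, -0.001]
force: [-3.4, -2.5, 10.1]
opening: 0.0116
```

Request:
{"op": "move_arm", "data": {"motion": [{"slide":[1,0,0],"turn":[0,0,0]},{"slide":[1,0,0],"turn":[0,0,0]},{"slide":[1,0,0],"turn":[0,0,0]},{"slide":[1,0,0],"turn":[0,0,0]}]}}

```text
clock: 18.78
position: [0.5179, 0.1398, 0.0736]
ee_rot: [0.717, 0.697, -0.001, -0.001]
force: [-4.6, -2.5, 9.2]
opening: 0.0116
```

Request:
{"op": "move_arm", "data": {"motion": [{"slide":[1,0,0],"turn":[0,0,0]},{"slide":[1,0,0],"turn":[0,0,0]},{"slide":[1,0,0],"turn":[0,0,0]},{"slide":[1,0,0],"turn":[0,0,0]}]}}

```text
clock: 19.12
position: [0.5189, 0.1398, 0.0736]
ee_rot: [0.717, 0.697, -0.001, -0.001]
force: [-4.0, -1.6, 9.1]
opening: 0.0119
```

```bash
python3 look.py
```

```text
t 19.32 F [-4.13 -2.51  9.33] P [0.5188 0.1398 0.0736] op 0.011713260243700015
red 18 (np.float64(243.72222222222223), np.float64(193.66666666666666))
```

Request:
{"op": "move_arm", "data": {"motion": [{"slide":[1,0,0],"turn":[0,0,0]},{"slide":[1,0,0],"turn":[0,0,0]},{"slide":[1,0,0],"turn":[0,0,0]},{"slide":[1,0,0],"turn":[0,0,0]}]}}

```text
clock: 19.7
position: [0.5195, 0.1398, 0.0736]
ee_rot: [0.717, 0.697, -0.001, -0.001]
force: [-6.2, -3.3, 11.5]
opening: 0.0117
```

```bash
python3 look.py
```

```text
t 19.9 F [-6.35 -3.3  10.55] P [0.5195 0.1398 0.0736] op 0.011814268128415325
red 19 (np.float64(243.78947368421052), np.float64(193.42105263157896))
```

Request:
{"op": "move_arm", "data": {"motion": [{"slide":[0.5,0,0],"turn":[0,0,0]},{"slide":[0.5,0,0],"turn":[0,0,0]},{"slide":[0.5,0,0],"turn":[0,0,0]},{"slide":[0.5,0,0],"turn":[0,0,0]}]}}

```text
clock: 20.28
position: [0.5198, 0.1398, 0.0736]
ee_rot: [0.717, 0.697, -0.001, -0.001]
force: [-6.9, -2.7, 11.8]
opening: 0.0116
```

```bash
python3 look.py
python3 - <<'E'
from h import *
b,_=capture("top");c,_=capture("side")
g=np.hstack([cv2.resize(b[190:250,200:300],None,fx=4,fy=6),cv2.resize(c[150:270,190:310],None,fx=3,fy=3)])
cv2.imwrite("pics/end.png",g)
E
```

```text
t 20.48 F [-7.1  -2.83 11.98] P [0.5198 0.1398 0.0736] op 0.011774056849555112
red 18 (np.float64(244.05555555555554), np.float64(193.5))
```

View pics/end.png

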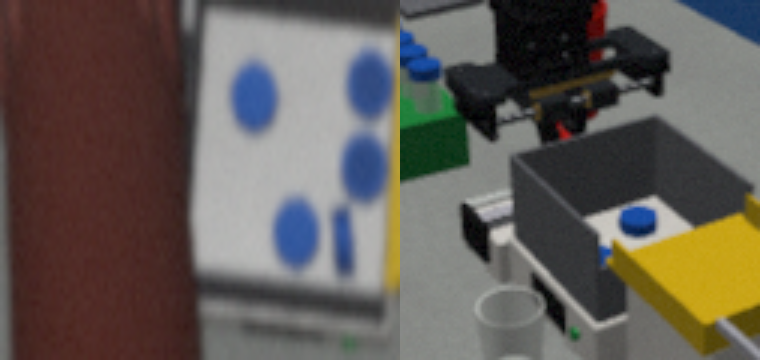

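The picture shows five caps in the hopper, one on edge at (343,240), the tray level and the knob held. The force rose by 3 N at x=0.5195–0.5198 after the dip, which is the click. I'll hold briefly and hand in.

Request:
{"op": "move_arm", "data": {"motion": [{"slide":[0,0,0],"turn":[0,0,0]},{"slide":[0,0,0],"turn":[0,0,0]},{"slide":[0,0,0],"turn":[0,0,0]},{"slide":[0,0,0],"turn":[0,0,0]},{"slide":[0,0,0],"turn":[0,0,0]},{"slide":[0,0,0],"turn":[0,0,0]}]}}

```text
clock: 21.13
position: [0.5198, 0.1398, 0.0736]
ee_rot: [0.717, 0.697, -0.001, -0.001]
force: [-6.4, -3.4, 11.1]
opening: 0.0117
```

```bash
python3 -c "
from station import *
s=sense();print(s['clock'],s['position'],s['force'],s['opening']);print(sign_off())"
```

```text
21.1333 [0.51978118 0.13982069 0.07360572] [-6.40973409 -3.39048615 11.07107522] 0.011735605806717357
the job is handed in; nothing more can be done
None
```

I tipped all five caps into the hopper, lowered the tray level, slid the red knob into the notch, and handed the job in at 21.1 s still holding it. `sign_off()` gives no verdict, so the result rests on my own checks.

- **Caps and tray:** The last picture shows all five caps in the hopper, one of them standing on edge. The tray measured level after I let go of the bar (yellow rim about 106 mm), and it looks level in the last picture.
- **Notch:** The push force followed the described pattern. It was about 6.2 N, rose to 8.6 N, dipped to 4.1 N, then rose sharply to 7.1 N at x ≈ 0.5198 m, where I stopped. The first rise began about 11 mm earlier, and the camera put the white line at 0.517–0.522 m. The knob stayed gripped at 11.7 mm opening.
- **What disagreed:** The first pinch missed the bar. The camera showed the fingertips about 31 mm higher than the stated tool geometry, so I corrected for that and the second pinch held. While I held the knob there was also an unexplained upward force of about 11 N on the tool, well under the limits.

I saw no bystander move in the pictures, but I did not measure their positions at the end.

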